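# Tap cream-jar lids home in order and start the capper

### The job

With the fingertips, gently press the red lid down until it has caught on its jar, about 9 mm and without ramming it against its stop, then the yellow lid, then the green lid, and finally press the blue start button on the control box and let it go. Do not pick up, tip or push any jar out of its place in the tray, do not touch the jar with the black lid, and leave everything else on the bench where it is.

Things in the scene. Friction and masses are not known exactly. Their poses are not given: they have to be found in the camera images.
- red_jar: loose white cream jar with a red lid, 56 mm across, about 0.25 kg, standing in one compartment of the blue tray; origin at the centre of its underside, z up. Its shoulder (where the lid comes to rest) is 52 mm above the origin; a bare metal neck shows between shoulder and lid while the lid stands proud
- red_lid_top (a point): centre of the flat top of the red lid (56 mm across, 14 mm thick); it goes down with the lid: 78 mm above the jar's origin at lid value 0, 66 mm when pushed to the stop
- red_lid (a joint): push-down of the red lid in m: 0 is 12 mm proud of the shoulder; from 0.007 on its snap ring has caught and it is home; the soft liner yields until a firm stop at 0.012 (flush). Starts at 0 to 0.0015. It stays where it is left. It moves at about 1.5 to 3 N, needs 8 N at 7 mm, 10 N at 9.5 mm, 12.5 N at 12 mm. The lid cannot come off
- yellow_jar: loose white cream jar with a yellow lid, 56 mm across, about 0.25 kg, standing in one compartment of the blue tray; origin at the centre of its underside, z up. Its shoulder (where the lid comes to rest) is 62 mm above the origin; a bare metal neck shows between shoulder and lid while the lid stands proud
- yellow_lid_top (a point): centre of the flat top of the yellow lid (56 mm across, 14 mm thick); it goes down with the lid: 88 mm above the jar's origin at lid value 0, 76 mm when pushed to the stop
- yellow_lid (a joint): push-down of the yellow lid in m: 0 is 12 mm proud of the shoulder; from 0.007 on its snap ring has caught and it is home; the soft liner yields until a firm stop at 0.012 (flush). Starts at 0 to 0.0015. It stays where it is left. It moves at about 1.5 to 3 N, needs 8 N at 7 mm, 10 N at 9.5 mm, 12.5 N at 12 mm. The lid cannot come off
- green_jar: loose white cream jar with a green lid, 56 mm across, about 0.25 kg, standing in one compartment of the blue tray; origin at the centre of its underside, z up. Its shoulder (where the lid comes to rest) is 57 mm above the origin; a bare metal neck shows between shoulder and lid while the lid stands proud
- green_lid_top (a point): centre of the flat top of the green lid (56 mm across, 14 mm thick); it goes down with the lid: 83 mm above the jar's origin at lid value 0, 71 mm when pushed to the stop
- green_lid (a joint): push-down of the green lid in m: 0 is 12 mm proud of the shoulder; from 0.007 on its snap ring has caught and it is home; the soft liner yields until a firm stop at 0.012 (flush). Starts at 0 to 0.0015. It stays where it is left. It moves at about 1.5 to 3 N, needs 8 N at 7 mm, 10 N at 9.5 mm, 12.5 N at 12 mm. The lid cannot come off
- black_jar: loose white jar with a black lid that is already fully home, 56 mm across, 71 mm tall in all, standing in the fourth compartment; origin at the centre of its underside. Not to be touched
- tray: blue plastic tray fixed to the bench, 210 x 210 x 30 mm, walls 5 mm, floor 5 mm thick, a cross divider making four compartments of about 97 mm; origin at the centre of its underside
- control_box: grey metal operator box fixed to the bench, 100 x 90 x 60 mm high, on one side of the tray, with a blue push button in a black collar on top and two small lamps; origin at the centre of its underside
- start_top (a point): centre of the top of the blue start button (30 mm across, its collar 44 mm across); 85 mm above the bench when released
- start (a joint): travel of the blue button in m: 0 released, 0.009 fully down; it springs back, moves from 2.7 N, switches on from 0.003 (4.8 N) and is fully down at 9 N
- stick_cup: bystander: clear cup with blue sticks, 76 mm across, 139 mm high over the sticks; origin at the centre of its underside
- bottle: bystander: amber bottle, 56 mm across, 140 mm high; origin at the centre of its underside
- tape: bystander: orange ring of tape lying flat, 90 mm across, 24 mm high; origin at the centre of its underside
- spare_lid: bystander: loose white lid, 56 mm across, 14 mm thick; origin at the centre of its underside
- spatula: bystander: spatula lying on the bench; origin under its middle

How it is judged:
On the way, in this order (a step that is already met when the one before it is completed fails the run):
1. the red lid is pushed home (value of joint red_lid above 0.007 m), for 0.1 s.
2. the yellow lid is pushed home (value of joint yellow_lid above 0.007 m), for 0.1 s.
3. the green lid is pushed home (value of joint green_lid above 0.007 m), for 0.1 s.
4. the blue start button is pressed in (value of joint start above 0.003 m), for 0.05 s.
At the end, for the whole second after the job is handed in: The red, yellow and green lids are down by more than 7 of their 12 mm, the blue button has sprung back (under 2 mm), all four jars stand upright (0.1 rad) on the tray floor, at rest, within 25 mm of their starts, and the five loose bystanders within 30 mm of theirs (value of joint each of red_lid, yellow_lid, green_lid above 0.007 m and value of joint start below 0.002 m and angle between each of red_jar, yellow_jar, green_jar, black_jar's own z axis and vertical below 0.1 rad and distance of each of red_jar, yellow_jar, green_jar, black_jar from where it was at the start of the episode below 0.025 m and height (world z) of each of red_jar, yellow_jar, green_jar, black_jar below 0.012 m and linear speed of each of red_jar, yellow_jar, green_jar, black_jar below 0.02 m/s and distance of each of stick_cup, bottle, tape, spare_lid, spatula from where it was at the start of the episode below 0.03 m); the robot touches nothing.
It fails at once if a lid is pushed down, or the button pressed, before the ones named earlier are home ((value of joint yellow_lid above 0.003 m and not (value of joint red_lid above 0.007 m)) or (value of joint green_lid above 0.003 m and not (value of joint yellow_lid above 0.007 m)) or (value of joint start above 0.002 m and not (value of joint each of red_lid, yellow_lid, green_lid above 0.007 m))).
It fails at once if a jar or the control box is pressed harder than 40 N (contact force between any of the fingers, the arm and red_jar above 40 N or contact force between any of the fingers, the arm and yellow_jar above 40 N or contact force between any of the fingers, the arm and green_jar above 40 N or contact force between any of the fingers, the arm and control_box above 40 N).
It fails at once if a jar is lifted by more than 10 mm, tipped by 0.25 rad or pushed more than 25 mm from its place (height (world z) of any of red_jar, yellow_jar, green_jar, black_jar above 0.015 m or (angle between any of red_jar, yellow_jar, green_jar, black_jar's own z axis and vertical above 0.25 rad or distance of any of red_jar, yellow_jar, green_jar, black_jar from where it was at the start of the episode above 0.025 m)).
It fails at once if the black-lidded jar is touched (contact force between any of the fingers, the arm and black_jar above 0.3 N).
It fails at once if another thing on the bench is moved more than 30 mm (distance of any of stick_cup, bottle, tape, spare_lid, spatula from where it was at the start of the episode above 0.03 m).
It also fails if it takes over 72 s, if anything falls off the work surface, if the arm or the gripper's body presses on something with over 40 N, if the wrist force passes 120 N, or if a joint passes its speed limit or range.

### The arm

A 7-joint arm with a two-finger parallel gripper is mounted at the origin on the work surface. World frame = base frame: x ahead of the robot, y to its left, z up, the work surface at z = 0. Lengths are in m, angles in rad, forces in N, time in s.
With the tool pointing down it reaches from about 0.425 to 0.925 m from the base axis. Payload 6.8 kg.
Tool frame: the origin (TCP) lies midway between the tips of the shut fingers; the grasp point (between the pads) lies 19 mm behind it (bot.pinch_z is the distance from the TCP to the grasp point, in m); z points along the fingers, y is the line along which they close (so a half turn about z gives the same grasp; the last joint's range is limited). The gripper opens to 85 mm and grips with 20 to 120 N. Pads are 22 mm wide; open, the fingers measure 114 mm over their backs; the gripper's body (76 mm by 85 mm) begins 54 mm behind the grasp point. The pads swing forward as they close: fully open they stand 13 mm farther back than shut.
Start: joints at [-1.276, 0.477, 0.022, 1.555, -0.011, 1.109, -0.083], TCP at [0.265, 0.621, 0.231] pointing down, gripper open.
Joint ranges: [-2.96, 2.96], [-0.34, 2.1], [-1.41, 1.46], [0.24, 2.44], [-1.37, 4.51], [0.17, 1.92], [-2.96, 2.96]. Speed limits (rad/s): [2.39, 2.39, 3.14, 3.14, 3.14, 3.14, 3.14].

### API

Orientations are given as a unit quaternion [w, x, y, z].
In Python, from station import bot, imaging gives the robot as it stands. The module is installed in compiled form; this text tells all that it offers.
- The arm moves only by the tool carry_out, never from a script. Its argument "targets" is a list of rows, each a list of 5 numbers: the shift along the tool's x, y, z in cm, then the turn about the tool's z in degrees, then the opening, from -1 (shut) to 1 (fully open). In form: [[x, y, z, yaw, gripper], ...]. A call has 1 to 12 rows; each row shifts and turns the commanded pose from where the row before left it, along the tool's axes as they then stand; what a row does not reach is not made up. A row lasts 1/10 s, in which the tool goes at most 50 mm and 8.59 degrees, less where a joint would pass 70% of its speed; a pose out of reach is approached as far as the arm can. A call is refused whole if a number of a shift passes 5 or a number of a turn 8.59, either way. A call with a gripper value outside its range is refused whole. The fingers move at their own pace and stop on an object; "force" is the grip in N (left out, the last holds). Time passes only in rows, so rows that do not move let the fingers close. It gives the time, the measured TCP pose, the force, the opening and the grip force at its end, in the units of the state.
- bot.get_obs(): the state, without advancing time (a new reading comes with each control period).
- imaging.read_camera(name): name is "scene" or "side" or "wrist"; returns the picture (384x512x3 uint8, red, green, blue); there is no depth.
- imaging.calibration(name): a dict with "fx", "fy", "cx", "cy" (pixels), "k1" (the pictures are not rectified: a ray, as slopes to the right and down, at radius r is drawn at 1 + k1 r^2 times it, then the intrinsics apply), "extrinsics" (4x4, takes a point from world to camera coordinates). Camera axes: x right, y up, looking along -z (the intrinsics and any distortion apply to the point x, -y, -z); pixel columns grow to the right and rows downward; lengths in m; the calibration is good to about 2 mm. A picture is of the moment at which its call begins: read the wrist's pose just before it. calibration takes no time and is no camera call; for the wrist camera it gives the pose at the moment of the call.
- bot.hand_in(): hands the job in; it is judged then, once.
The state is a dict: "t": time; "q": joint angles; "joint_vel": joint speeds; "joint_torque": joint torques, N m; "eef_pos": TCP position; "tool_rot": TCP orientation; "contact_force": force on the tool from outside, world axes, zero at the start; "torque": the same for the moment, N m; "gripper_width": opening from 0.0 (shut) to 1.0 (fully open); "grasp_force": force on a finger pad.
Only numpy, scipy, OpenCV 4.12 (cv2) and the standard library are available. Lean on these libraries where they do the work, as an engineer would, in place of code of your own. Each camera call takes 0.05 s, during which the arm holds its last target. There are 200 camera calls.

## Working session

There is one attempt and no reset: what is moved stays moved. The work goes in short steps, Python scripts to look and compute and a tool call to move; the robot and the scene stay as the last step left them, time stands still between calls to the robot, and variables do not carry over. Pictures are saved under pics/ and viewed, at most 10 in all, crops included, and the job is handed in when it is done.

Besides the shell and the picture viewer there is one more tool, called after ">>>" by a JSON object that holds its "name" and its "arguments", one argument or row to a line. carry_out: Moves the arm, as the interface text tells. Its arguments: {"type":"object","properties":{"targets":{"type":"array"},"force":{"type":"number"}},"required":["targets"]}

```bash
mkdir -p pics; python3 - <<'E'
from station import bot, imaging
import cv2
o=bot.get_obs();print(o['eef_pos'],o['tool_rot'],o['t'],o['contact_force'])
for n in ['scene','side']:
    cv2.imwrite(f'pics/{n}0.png',cv2.resize(imaging.read_camera(n)[:,:,::-1],(800,600),interpolation=cv2.INTER_CUBIC))
    print(imaging.calibration(n))
E
```

```text
[0.26439253 0.62043413 0.23032183] [-1.12216902e-04  2.00037266e-01  9.79787870e-01 -8.99302846e-04] 0.0 [-0.40370018  0.18934256  0.25703619]
{'fx': 354.62027010194316, 'fy': 354.62027010194316, 'cx': 253.89891207782057, 'cy': 192.3407185583107, 'k1': 0.03359399164349291, 'extrinsics': array([[ 0.08174189,  0.9964353 ,  0.02085573, -0.05426394],
       [-0.69597872,  0.04209069,  0.71682773,  0.29442181],
       [ 0.71339462, -0.07311   ,  0.69693834, -1.60819327],
       [ 0.        ,  0.        ,  0.        ,  1.        ]])}
{'fx': 430.7042049391609, 'fy': 430.7042049391609, 'cx': 250.06736841891905, 'cy': 182.2526123403067, 'k1': 0.02401897404457452, 'extrinsics': array([[ 0.99449331, -0.10390862, -0.01364032, -0.55197824],
       [ 0.07899557,  0.6577168 ,  0.74911168, -0.09704829],
       [-0.0688677 , -0.74606408,  0.66230328, -1.27363021],
       [ 0.        ,  0.        ,  0.        ,  1.        ]])}
```

View pics/scene0.png

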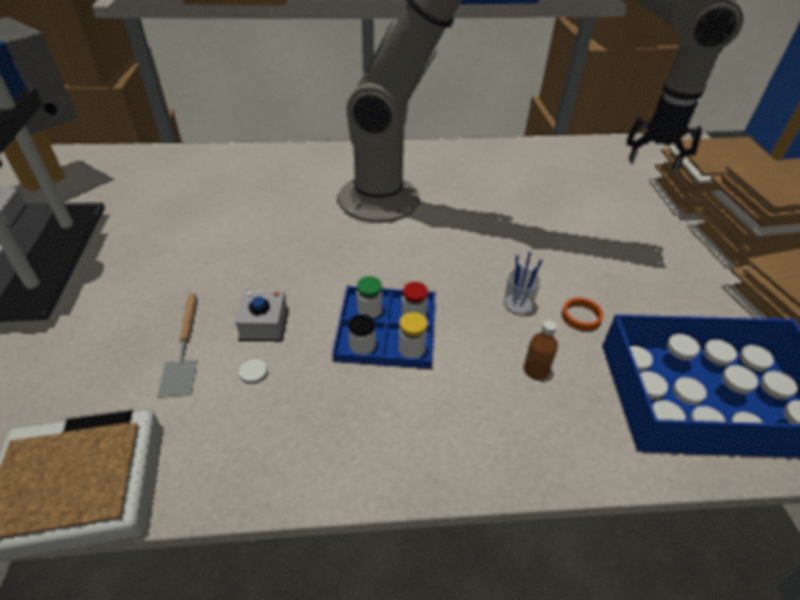

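View pics/side0.png

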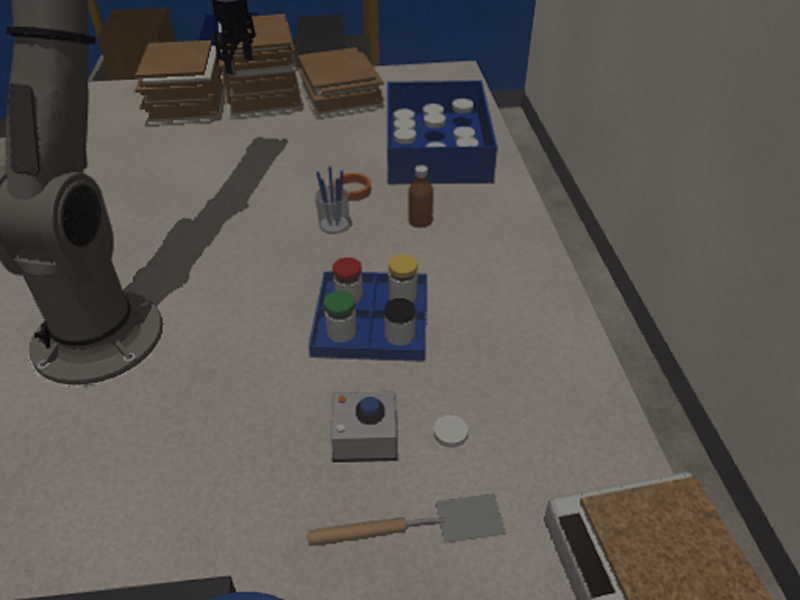

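Scene view: lid tops are red (415,291), yellow (413,323), green (370,285) and black (362,324), with the button at (260,304). Side view: red (347,267), yellow (403,263), green (340,302), black (400,309), button (370,404). All pixel positions are in 800-px coordinates. Next I intersect these with the known heights and cross-check by triangulating.

```bash
cat > h.py <<'E'
from station import bot, imaging
import numpy as np, cv2
def ray(n,p,s=.64,c=None):
    c=c or imaging.calibration(n)
    K=np.array([[c['fx'],0,c['cx']],[0,c['fy'],c['cy']],[0,0,1.]])
    u=cv2.undistortPoints(np.array([[p]],float)*s,K,np.array([c['k1'],0,0,0.]))[0,0]
    E=c['extrinsics'];R=E[:3,:3]
    return -R.T@E[:3,3], R.T@np.array([u[0],-u[1],-1])
def at(n,p,z,**k):
    o,d=ray(n,p,**k); return o+d*(z-o[2])/d[2]
def tri(rs):
    A=0;b=0
    for o,d in rs:
        d=d/np.linalg.norm(d);P=np.eye(3)-np.outer(d,d);A=A+P;b=b+P@o
    return np.linalg.solve(A,b)
def proj(n,X):
    c=imaging.calibration(n);E=c['extrinsics'];p=E[:3,:3]@X+E[:3,3]
    x,y=p[0]/-p[2],-p[1]/-p[2];f=1+c['k1']*(x*x+y*y)
    return c['cx']+c['fx']*x*f,c['cy']+c['fy']*y*f
E
python3 - <<'E'
from h import *
np.set_printoptions(precision=4,suppress=True)
for k,a,b,z in [('red',(415,291),(347,267),.083),('yel',(413,323),(403,263),.093),('gre',(370,285),(340,302),.088),('blk',(362,324),(400,309),.076),('btn',(260,304),(370,404),.085)]:
    print(k,at('scene',a,z),at('side',b,z),tri([ray('scene',a),ray('side',b)]))
ims=[]
for n,(x,y,w,h) in {'scene':(145,170,150,75),'side':(190,155,100,125)}.items():
    im=imaging.read_camera(n)[y:y+h,x:x+w,::-1]; ims.append(cv2.resize(im,None,fx=4,fy=4,interpolation=cv2.INTER_CUBIC))
cv2.imwrite('pics/c_scene.png',ims[0]);cv2.imwrite('pics/c_side.png',ims[1])
E
```

```text
red [0.4818 0.0533 0.083 ] [0.477  0.0474 0.083 ] [0.4769 0.0538 0.078 ]
yel [0.5868 0.0376 0.093 ] [0.5833 0.0344 0.093 ] [0.5838 0.0381 0.0899]
gre [ 0.4621 -0.044   0.088 ] [ 0.4591 -0.0548  0.088 ] [ 0.4578 -0.0451  0.0816]
blk [ 0.5671 -0.0657  0.076 ] [ 0.5652 -0.073   0.076 ] [ 0.5648 -0.0666  0.0717]
btn [ 0.5043 -0.2775  0.085 ] [ 0.4941 -0.2877  0.085 ] [ 0.4943 -0.2799  0.0753]
```

View pics/c_scene.png

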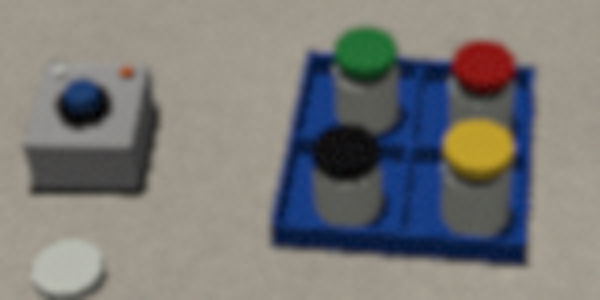

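View pics/c_side.png

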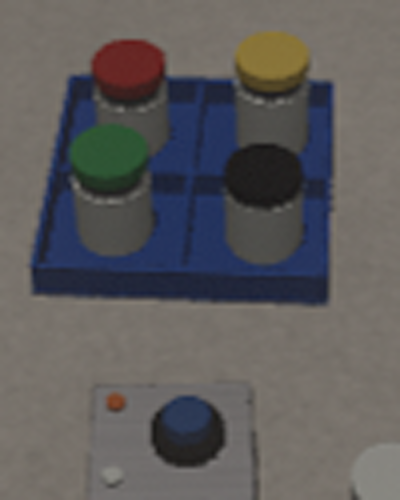

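Crops: lid-top ellipse centres in the scene crop are red (484,62), yellow (479,143) and green (366,49), with the button at (83,94). In the side crop: red (129,63), yellow (272,56), green (110,150), button (188,413).

```bash
python3 - <<'E'
from h import *
np.set_printoptions(precision=4,suppress=True)
f=lambda p,o:((p[0]+.5)/4-.5+o[0],(p[1]+.5)/4-.5+o[1])
for k,a,b,z in [('red',(484,62),(129,63),.083),('yel',(479,143),(272,56),.093),('gre',(366,49),(110,150),.088),('btn',(83,94),(188,413),.085)]:
    a=f(a,(145,170));b=f(b,(190,155))
    A=at('scene',a,z,s=1);B=at('side',b,z,s=1)
    print(k,A,B,(A+B)/2,tri([ray('scene',a,s=1),ray('side',b,s=1)]))
o=bot.get_obs();from scipy.spatial.transform import Rotation as R
w,x,y,z=o['tool_rot'];M=R.from_quat([x,y,z,w]).as_matrix();print(M,o['eef_pos'],o['t'])
E
```

```text
red [0.4763 0.054  0.083 ] [0.4766 0.0498 0.083 ] [0.4764 0.0519 0.083 ] [0.476  0.0534 0.0813]
yel [0.5809 0.0384 0.093 ] [0.5823 0.0331 0.093 ] [0.5816 0.0358 0.093 ] [0.5816 0.0374 0.0915]
gre [ 0.4593 -0.0462  0.088 ] [ 0.458  -0.0498  0.088 ] [ 0.4587 -0.048   0.088 ] [ 0.4576 -0.0465  0.0857]
btn [ 0.4973 -0.2815  0.085 ] [ 0.4938 -0.2855  0.085 ] [ 0.4955 -0.2835  0.085 ] [ 0.4938 -0.2825  0.0815]
[[-0.92    0.392  -0.0003]
 [ 0.392   0.92   -0.0011]
 [-0.0001 -0.0011 -1.    ]] [0.2645 0.6207 0.2307] 0.2
```

>>> {"name": "carry_out", "arguments": {
  "targets": [
    [0, 0, 0, -7.7, -1],
    [0, 0, 0, -7.7, -1],
    [0, 0, 0, -7.7, -1],
    [-1.6, -4, 0, 0, -1],
    [-1.6, -4, 0, 0, -1],
    [-1.6, -4, 0, 0, -1],
    [-1.6, -4, 0, 0, -1],
    [-1.6, -4, 0, 0, -1],
    [-1.6, -4, 0, 0, -1],
    [-1.6, -4, 0, 0, -1],
    [-1.6, -4, 0, 0, -1],
    [0, 0, 0, 0, -1]
  ],
  "force": 40
}}

```text
t: 1.4
eef_pos: [0.3952, 0.2947, 0.2313]
tool_rot: [0.0, 0.004, 1.0, -0.001]
contact_force: [0.7, 0.8, 0.3]
gripper_width: -0.002
grasp_force: 0.0
```

>>> {"name": "carry_out", "arguments": {
  "targets": [
    [-1.35, -4, 0, 0, -1],
    [-1.35, -4, 0, 0, -1],
    [-1.35, -4, 0, 0, -1],
    [-1.35, -4, 0, 0, -1],
    [-1.35, -4, 0, 0, -1],
    [-1.35, -4.2, 0, 0, -1],
    [0, 0, 2.5, 0, -1],
    [0, 0, 2.5, 0, -1],
    [0, 0, 2.5, 0, -1],
    [0, 0, 2.5, 0, -1],
    [0, 0, 0, 0, -1],
    [0, 0, 0, 0, -1]
  ]
}}

```text
t: 2.6
eef_pos: [0.4738, 0.0593, 0.1315]
tool_rot: [-0.0, -0.0, 1.0, -0.0]
contact_force: [0.0, -0.0, 0.5]
gripper_width: -0.001
grasp_force: 0.0
```

>>> {"name": "carry_out", "arguments": {
  "targets": [
    [-0.25, -0.7, 0, 0, -1],
    [0, 0, 1.5, 0, -1],
    [0, 0, 1.5, 0, -1],
    [0, 0, 0.5, 0, -1],
    [0, 0, 0, 0, -1],
    [0, 0, 0, 0, -1]
  ]
}}

```text
t: 3.2
eef_pos: [0.477, 0.052, 0.0972]
tool_rot: [0.001, -0.0, 1.0, 0.0]
contact_force: [0.9, 0.4, 1.5]
gripper_width: 0.0
grasp_force: 0.0
```

```bash
python3 - <<'E'
from h import *
print(bot.get_obs()['eef_pos'],bot.get_obs()['contact_force'])
a=imaging.read_camera('scene')[150:260,185:305,::-1];b=imaging.read_camera('side')[135:245,180:300,::-1]
cv2.imwrite('pics/r1.png',cv2.resize(np.hstack([a,b]),None,fx=3.3,fy=3.3,interpolation=cv2.INTER_CUBIC))
E
```

```text
[0.47701317 0.05203791 0.09719821] [0.8879984  0.38513006 1.54605463]
```

View pics/r1.png

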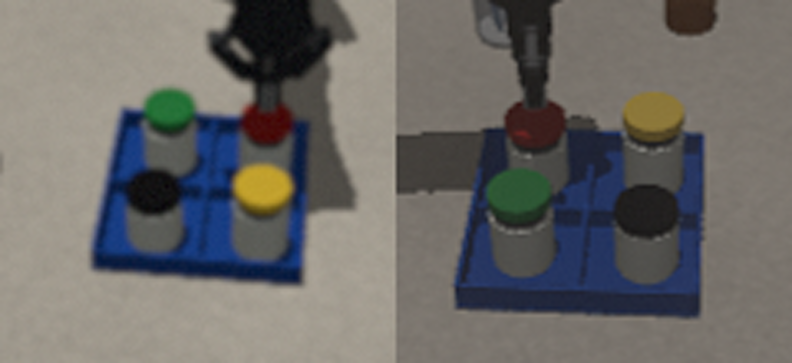

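The fingertips are centred over the red lid in both views. I'll press in small steps.

>>> {"name": "carry_out", "arguments": {
  "targets": [
    [0, 0, 0.3, 0, -1],
    [0, 0, 0.3, 0, -1],
    [0, 0, 0.3, 0, -1],
    [0, 0, 0.2, 0, -1],
    [0, 0, 0.2, 0, -1],
    [0, 0, 0.2, 0, -1],
    [0, 0, 0.2, 0, -1],
    [0, 0, 0, 0, -1],
    [0, 0, 0, 0, -1]
  ]
}}

```text
t: 4.2
eef_pos: [0.4763, 0.0521, 0.0792]
tool_rot: [0.0, -0.0, 1.0, -0.0]
contact_force: [-0.4, 1.2, 0.7]
gripper_width: -0.001
grasp_force: 0.0
```

>>> {"name": "carry_out", "arguments": {
  "targets": [
    [0, 0, 0.1, 0, -1],
    [0, 0, 0.1, 0, -1],
    [0, 0, 0, 0, -1],
    [0, 0, 0, 0, -1]
  ]
}}

```text
t: 4.6
eef_pos: [0.4764, 0.0521, 0.0775]
tool_rot: [0.0, -0.0, 1.0, 0.0]
contact_force: [-0.2, 1.0, 5.0]
gripper_width: -0.004
grasp_force: 2.3
```

>>> {"name": "carry_out", "arguments": {
  "targets": [
    [0, 0, 0.1, 0, -1],
    [0, 0, 0, 0, -1],
    [0, 0, 0, 0, -1]
  ]
}}

```text
t: 4.9
eef_pos: [0.4765, 0.0521, 0.0765]
tool_rot: [0.0, -0.0, 1.0, 0.0]
contact_force: [-1.1, -0.8, 5.3]
gripper_width: 0.001
grasp_force: 2.6
```

>>> {"name": "carry_out", "arguments": {
  "targets": [
    [0, 0, 0.1, 0, -1],
    [0, 0, 0.1, 0, -1],
    [0, 0, 0, 0, -1],
    [0, 0, 0, 0, -1]
  ]
}}

```text
t: 5.3
eef_pos: [0.4764, 0.0521, 0.0746]
tool_rot: [0.0, -0.0, 1.0, 0.0]
contact_force: [-1.8, -0.5, 6.3]
gripper_width: -0.002
grasp_force: 3.2
```

```bash
python3 - <<'E'
from h import *
v=[]
for _ in range(4):
    imaging.read_camera('wrist');o=bot.get_obs();v.append(np.r_[o['contact_force'][2],o['grasp_force'],o['eef_pos'][2]])
print(np.round(v,4))
E
```

```text
[[6.5729 3.2065 0.0746]
 [6.2125 3.2056 0.0746]
 [6.8266 3.2058 0.0746]
 [5.7489 3.2039 0.0746]]
```

>>> {"name": "carry_out", "arguments": {
  "targets": [
    [0, 0, 0.1, 0, -1],
    [0, 0, 0.1, 0, -1],
    [0, 0, 0, 0, -1],
    [0, 0, 0, 0, -1]
  ]
}}

```text
t: 5.9
eef_pos: [0.4764, 0.0521, 0.0727]
tool_rot: [0.0, -0.0, 1.0, 0.0]
contact_force: [-2.2, -0.0, 7.7]
gripper_width: -0.001
grasp_force: 4.0
```

>>> {"name": "carry_out", "arguments": {
  "targets": [
    [0, 0, 0.1, 0, -1],
    [0, 0, 0, 0, -1],
    [0, 0, 0, 0, -1]
  ]
}}

```text
t: 6.2
eef_pos: [0.4765, 0.0521, 0.0718]
tool_rot: [0.0, -0.0, 1.0, 0.0]
contact_force: [-2.2, -0.8, 9.6]
gripper_width: 0.002
grasp_force: 4.6
```

>>> {"name": "carry_out", "arguments": {
  "targets": [
    [0, 0, 0.05, 0, -1],
    [0, 0, 0, 0, -1],
    [0, 0, -1, 0, -1],
    [0, 0, -2, 0, -1],
    [0, 0, -2, 0, -1],
    [-3.5, -0.5, 0, 0, -1],
    [-3.5, -0.5, 0, 0, -1],
    [-3.5, -0.6, 0, 0, -1],
    [0, 0, 0, 0, -1],
    [0, 0, 0, 0, -1],
    [0, 0, 0, 0, -1]
  ]
}}

```text
t: 7.3
eef_pos: [0.58, 0.0363, 0.1206]
tool_rot: [-0.001, -0.0, 1.0, 0.0]
contact_force: [-0.2, 0.1, -0.4]
gripper_width: -0.0
grasp_force: 0.0
```

```bash
python3 - <<'E'
from h import *
o=bot.get_obs();print(o['eef_pos'],o['contact_force'])
a=imaging.read_camera('scene')[150:260,185:305,::-1];b=imaging.read_camera('side')[135:245,180:300,::-1]
cv2.imwrite('pics/r2.png',cv2.resize(np.hstack([a,b]),None,fx=3.3,fy=3.3,interpolation=cv2.INTER_CUBIC))
E
```

```text
[0.58004286 0.0363088  0.12056055] [-0.15814084  0.09459643 -0.37277019]
```

View pics/r2.png

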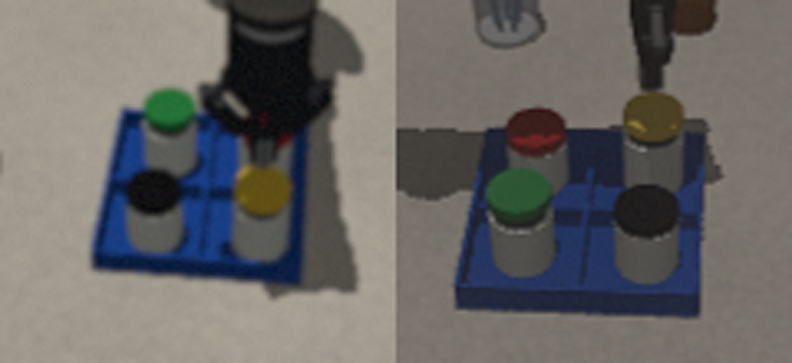

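The red lid now sits low with its neck hidden, and the fingers are over the yellow lid.

>>> {"name": "carry_out", "arguments": {
  "targets": [
    [-0.1, 0, 1, 0, -1],
    [0, 0, 1, 0, -1],
    [0, 0, 0.6, 0, -1],
    [0, 0, 0.2, 0, -1],
    [0, 0, 0.2, 0, -1],
    [0, 0, 0.2, 0, -1],
    [0, 0, 0.2, 0, -1],
    [0, 0, 0, 0, -1],
    [0, 0, 0, 0, -1]
  ]
}}

```text
t: 8.3
eef_pos: [0.5823, 0.0361, 0.087]
tool_rot: [0.0, -0.0, 1.0, 0.0]
contact_force: [-2.1, 0.3, 4.0]
gripper_width: 0.001
grasp_force: 1.9
```

>>> {"name": "carry_out", "arguments": {
  "targets": [
    [0, 0, 0.1, 0, -1],
    [0, 0, 0.1, 0, -1],
    [0, 0, 0, 0, -1],
    [0, 0, 0, 0, -1]
  ]
}}

```text
t: 8.7
eef_pos: [0.5823, 0.0361, 0.0852]
tool_rot: [0.0, -0.0, 1.0, 0.0]
contact_force: [-3.1, -0.5, 6.7]
gripper_width: 0.002
grasp_force: 3.4
```

>>> {"name": "carry_out", "arguments": {
  "targets": [
    [0, 0, 0.1, 0, -1],
    [0, 0, 0.1, 0, -1],
    [0, 0, 0, 0, -1],
    [0, 0, 0, 0, -1]
  ]
}}

```text
t: 9.1
eef_pos: [0.5823, 0.0361, 0.0834]
tool_rot: [0.0, -0.0, 1.0, 0.0]
contact_force: [-4.0, -0.3, 8.9]
gripper_width: -0.004
grasp_force: 4.2
```

>>> {"name": "carry_out", "arguments": {
  "targets": [
    [0, 0, 0.1, 0, -1],
    [0, 0, 0, 0, -1],
    [0, 0, 0, 0, -1]
  ]
}}

```text
t: 9.4
eef_pos: [0.5823, 0.0361, 0.0826]
tool_rot: [0.0, -0.0, 1.0, 0.0]
contact_force: [-4.5, -0.7, 10.0]
gripper_width: -0.001
grasp_force: 4.7
```

>>> {"name": "carry_out", "arguments": {
  "targets": [
    [0, 0, -1, 0, -1],
    [0, 0, -2, 0, -1],
    [0, 0, -2, 0, -1],
    [3.1, -2.1, 0, 0, -1],
    [3.1, -2.1, 0, 0, -1],
    [3.1, -2.1, 0, 0, -1],
    [3.1, -2.1, 0, 0, -1],
    [0, 0, 0, 0, -1],
    [0, 0, 0, 0, -1],
    [0, 0, 0, 0, -1]
  ]
}}

```text
t: 10.4
eef_pos: [0.4598, -0.0473, 0.1323]
tool_rot: [0.001, -0.001, 1.0, 0.0]
contact_force: [0.1, 0.3, 1.2]
gripper_width: -0.001
grasp_force: 0.0
```

```bash
python3 - <<'E'
from h import *
o=bot.get_obs();print(o['eef_pos'],o['contact_force'])
a=imaging.read_camera('scene')[150:260,185:305,::-1];b=imaging.read_camera('side')[135:245,180:300,::-1]
cv2.imwrite('pics/r3.png',cv2.resize(np.hstack([a,b]),None,fx=3.3,fy=3.3,interpolation=cv2.INTER_CUBIC))
E
```

```text
[ 0.45981131 -0.04734984  0.13231326] [0.10775731 0.32709068 1.19767863]
```

View pics/r3.png

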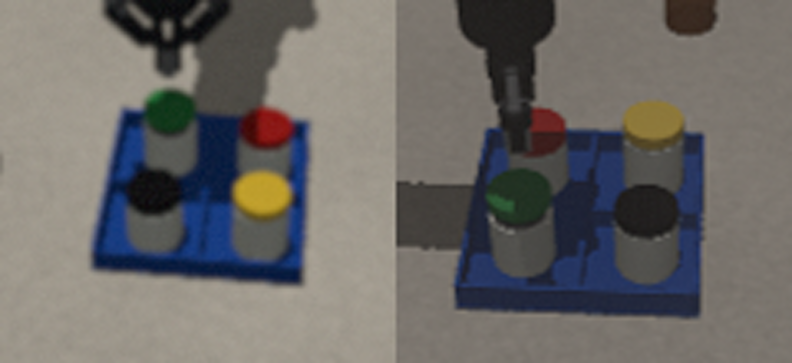

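Red and yellow are down and the tray is undisturbed; the fingers are over the green lid.

>>> {"name": "carry_out", "arguments": {
  "targets": [
    [0, 0, 1.5, 0, -1],
    [0, 0, 1.5, 0, -1],
    [0, 0, 0.8, 0, -1],
    [0, 0, 0.3, 0, -1],
    [0, 0, 0.2, 0, -1],
    [0, 0, 0.2, 0, -1],
    [0, 0, 0.2, 0, -1],
    [0, 0, 0.2, 0, -1],
    [0, 0, 0, 0, -1],
    [0, 0, 0, 0, -1]
  ]
}}

```text
t: 11.5
eef_pos: [0.4588, -0.0479, 0.083]
tool_rot: [0.001, -0.0, 1.0, 0.0]
contact_force: [1.2, -0.1, 1.2]
gripper_width: -0.006
grasp_force: 1.1
```

>>> {"name": "carry_out", "arguments": {
  "targets": [
    [0, 0, 0.1, 0, -1],
    [0, 0, 0.1, 0, -1],
    [0, 0, 0, 0, -1],
    [0, 0, 0, 0, -1]
  ]
}}

```text
t: 11.9
eef_pos: [0.4588, -0.0479, 0.0811]
tool_rot: [0.0, -0.0, 1.0, 0.0]
contact_force: [-0.6, 0.1, 5.6]
gripper_width: 0.0
grasp_force: 2.6
```

>>> {"name": "carry_out", "arguments": {
  "targets": [
    [0, 0, 0.1, 0, -1],
    [0, 0, 0.1, 0, -1],
    [0, 0, 0.1, 0, -1],
    [0, 0, 0, 0, -1],
    [0, 0, 0, 0, -1]
  ]
}}

```text
t: 12.4
eef_pos: [0.4588, -0.0479, 0.0783]
tool_rot: [0.001, -0.0, 1.0, 0.0]
contact_force: [-1.3, 0.4, 7.1]
gripper_width: -0.005
grasp_force: 3.7
```

>>> {"name": "carry_out", "arguments": {
  "targets": [
    [0, 0, 0.1, 0, -1],
    [0, 0, 0, 0, -1],
    [0, 0, 0, 0, -1]
  ]
}}

```text
t: 12.7
eef_pos: [0.4589, -0.0479, 0.0774]
tool_rot: [0.001, -0.0, 1.0, 0.0]
contact_force: [-0.7, 0.8, 7.8]
gripper_width: -0.002
grasp_force: 4.2
```

>>> {"name": "carry_out", "arguments": {
  "targets": [
    [0, 0, 0.1, 0, -1],
    [0, 0, 0, 0, -1],
    [0, 0, 0, 0, -1]
  ]
}}

```text
t: 13.0
eef_pos: [0.4589, -0.0479, 0.0764]
tool_rot: [0.001, -0.0, 1.0, 0.0]
contact_force: [-1.0, -0.6, 9.3]
gripper_width: -0.006
grasp_force: 4.7
```

>>> {"name": "carry_out", "arguments": {
  "targets": [
    [0, 0, -1, 0, -1],
    [0, 0, -2, 0, -1],
    [0, 0, -2, 0, -1],
    [-0.6, -3.9, 0, 0, -1],
    [-0.6, -3.9, 0, 0, -1],
    [-0.6, -3.9, 0, 0, -1],
    [-0.6, -3.9, 0, 0, -1],
    [-0.6, -3.9, 0, 0, -1],
    [-0.6, -4, 0, 0, -1],
    [0, 0, 0, 0, -1],
    [0, 0, 0, 0, -1],
    [0, 0, 0, 0, -1]
  ]
}}

```text
t: 14.2
eef_pos: [0.4942, -0.2815, 0.1256]
tool_rot: [-0.0, -0.001, 1.0, 0.001]
contact_force: [-0.1, 0.4, -0.1]
gripper_width: 0.0
grasp_force: 0.0
```

```bash
python3 - <<'E'
from h import *
o=bot.get_obs();print(o['eef_pos'],o['contact_force'])
a=imaging.read_camera('scene')[140:260,140:300,::-1];b=imaging.read_camera('side')[160:280,180:300,::-1]
cv2.imwrite('pics/r4.png',cv2.resize(np.hstack([a,b]),None,fx=2.8,fy=2.8,interpolation=cv2.INTER_CUBIC))
E
```

```text
[ 0.49417096 -0.28148325  0.12559977] [-0.11685657  0.37961443 -0.10932548]
```

View pics/r4.png

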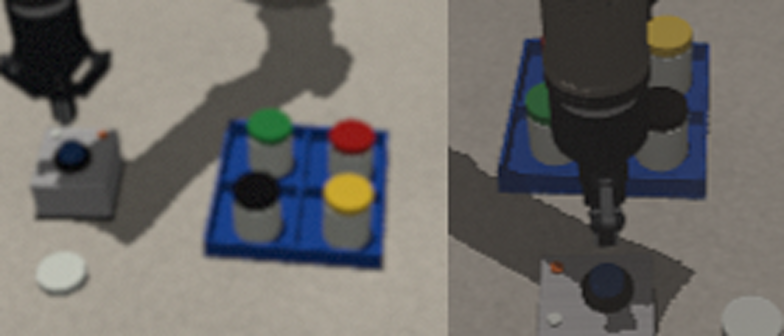

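All three lids look down, and the fingers are above the blue button. Pressing it now.

>>> {"name": "carry_out", "arguments": {
  "targets": [
    [0, 0, 1.5, 0, -1],
    [0, 0, 1.5, 0, -1],
    [0, 0, 0.5, 0, -1],
    [0, 0, 0.3, 0, -1],
    [0, 0, 0.2, 0, -1],
    [0, 0, 0.2, 0, -1],
    [0, 0, 0.2, 0, -1],
    [0, 0, 0, 0, -1],
    [0, 0, 0, 0, -1]
  ]
}}

```text
t: 15.2
eef_pos: [0.4943, -0.283, 0.0821]
tool_rot: [0.0, -0.0, 1.0, 0.0]
contact_force: [-2.4, 2.3, 5.3]
gripper_width: -0.0
grasp_force: 2.3
```

>>> {"name": "carry_out", "arguments": {
  "targets": [
    [0, 0, 0.1, 0, -1],
    [0, 0, 0.1, 0, -1],
    [0, 0, 0, 0, -1],
    [0, 0, 0, 0, -1]
  ]
}}

```text
t: 15.6
eef_pos: [0.4943, -0.2829, 0.0801]
tool_rot: [0.0, -0.0, 1.0, 0.0]
contact_force: [-2.9, 1.2, 5.9]
gripper_width: 0.001
grasp_force: 3.0
```

>>> {"name": "carry_out", "arguments": {
  "targets": [
    [0, 0, 0.1, 0, -1],
    [0, 0, 0, 0, -1],
    [0, 0, 0, 0, -1],
    [0, 0, -1, 0, -1],
    [0, 0, -2, 0, -1],
    [0, 0, -3, 0, -1],
    [0, 0, -3, 0, -1],
    [0, 0, 0, 0, -1],
    [0, 0, 0, 0, -1]
  ]
}}

```text
t: 16.5
eef_pos: [0.495, -0.2831, 0.1696]
tool_rot: [0.001, -0.0, 1.0, -0.0]
contact_force: [-1.1, 0.0, -0.6]
gripper_width: 0.006
grasp_force: 0.0
```

```bash
python3 - <<'E'
from h import *
o=bot.get_obs();print(o['eef_pos'],o['contact_force'])
a=imaging.read_camera('scene')[140:260,140:300,::-1];b=imaging.read_camera('side')[160:280,180:300,::-1]
cv2.imwrite('pics/r5.png',cv2.resize(np.hstack([a,b]),None,fx=2.8,fy=2.8,interpolation=cv2.INTER_CUBIC))
E
```

```text
[ 0.49504257 -0.28309361  0.16963265] [-1.11105519  0.03210448 -0.58014185]
```

View pics/r5.png

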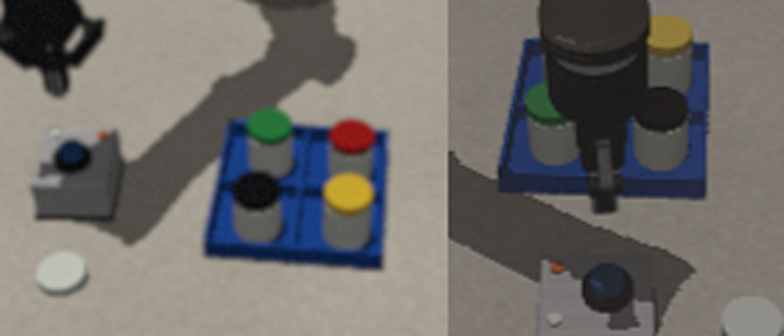

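The button has sprung back and all jars are upright with their lids down, so I'm handing in.

```bash
python3 -c "
from station import bot
print(bot.hand_in())"
```

```text
the job is handed in; nothing more can be done
None
```

I pressed the red, yellow and green lids down in order (about 9.4 N each at the end), then pressed and released the blue button, and handed the job in at about 17 s; the hand-in returned no verdict.

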